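# Seat a nameplate blank in the corner of a marking cabinet and hold it there

### The job

Take the grey marking cabinet's door by its bar handle and swing it wide open, about square to the front. Then lay the long wooden nameplate blank flat on the bed and slide it end first through the doorway, under the clear roof, until its end is flat against the steel back stop and its long edge lies flush along the steel side stop on the right, the side away from the hinge. Finish while still gripping the blank and pressing it firmly against both stops at once; do not let go, leave the door open, and do not knock the other things about.

Things in the scene. Friction and masses are not known exactly. Their poses are not given: they have to be found in the camera images.
- cabinet: Low grey benchtop marking cabinet, fixed to the table. Origin: on the table top under the middle of its front face; x points into the cabinet (away from the robot), y to its left (hinge side), z up. 'Cabinet' numbers below are mm in this frame. Front face x = 0; clear roof x 0 to 120, z 115 to 119; solid housing behind it x 120 to 240, y -140 to 140, up to z = 125
- bed (a point): Point on the flat metal bed, at cabinet x = -65, y = 0, z = 20 mm: middle of the open apron in front of the doorway. The bed's top is at z = 20 everywhere, x -130 to the inside, y -140 to 140, and nothing stands on the apron
- doorway (a point): Middle of the doorway's sill, at cabinet x = 0, y = -10, z = 20 mm. The doorway is 180 wide (cabinet y -100 to 80) and open from the bed up to the roof (z = 115). Posts beside it: x 0 to 20, y -140 to -100 and 80 to 140
- back_stop: Steel bar across the bay inside the cabinet, fixed and rigid, 180 long in y, 30 high on the bed. Origin: on the bed, middle of its stop face, which looks to the doorway; the face lies at cabinet x = 80 mm, from y = -95 to 85. Axes as the cabinet's
- side_stop: Steel rail on the right side of the bay, fixed and rigid, 30 high on the bed. Origin: on the bed, middle of its stop face, which looks to cabinet +y; the face lies at cabinet y = -85 mm, from x = 8 to 78. Axes as the cabinet's
- door (a joint): Grey door 178 mm wide, 90 high (z 25 to 115), 12 thick, closing the doorway. Angle in rad: 0 closed, grows to 1.75 as the free (right) edge swings out towards the robot and to the left; may start slightly ajar. Light friction (about 0.05 N m), no latch or spring: stays where it is left
- door_hinge (a point): Point on the door's upright hinge axis at half the door's height: cabinet x = -8, y = 80, z = 70 mm
- grip_bar: The door's handle: an upright round steel bar 12 mm thick and 64 high (cabinet z 53 to 117), free at its top, held 40 mm in front of the door's face by two 8 mm studs (at z 65 and 97) that run to the door along its own +x. Origin: middle of the bar. With the door shut it is at cabinet x = -54, y = -75, z = 85 mm. Turns with the door (axes as the cabinet's when shut)
- blank: The long nameplate blank: a plain brown wooden block 200 x 50 x 18 mm, about 0.14 kg, lying flat on a dark cutting mat to the right of the cabinet. Origin: middle of its underside; x along its length, y across, z up. Both ends are alike
- blank_center (a point): Middle of the long blank's volume, 9 mm above its underside. When it is home in the corner this lies at cabinet x = -20, y = -60, z = 29 mm, so that about 120 mm of the blank stick out of the doorway
- cone_a: bystander: grey thread cone, 60 across, 115 high, standing; origin under its middle
- cone_b: bystander: blue thread cone, 60 across, 115 high, standing; origin under its middle
- square_blank: bystander: square wooden blank 95 x 95 x 8; origin middle of its underside
- tape_roll: bystander: pale ring of tape (tape roll) lying flat, 90 across, 24 high; origin under its middle
- spray: bystander: white bottle 56 across, 150 high; origin under its middle
- mug: bystander: white mug 80 across, 90 high; origin under its middle
- driver: bystander: screwdriver lying on the table; origin under its middle
Not all that is in view belongs to the job. Several things have the shape of the blank; the one meant has the colours described above.

How it is judged:
By the outcome, as a careful person would: the job done as asked, in the order asked, and still so for the second after the job is handed in, while the arm keeps its last pose, push and grip.
It also fails if it takes over 64 s, if anything falls off the work surface, if the arm or the gripper's body presses on something with over 40 N, if the wrist force passes 120 N, or if a joint passes its speed limit or range.

### The arm

A 6-joint arm with a two-finger parallel gripper is mounted at the origin on the work surface. World frame = base frame: x ahead of the robot, y to its left, z up, the work surface at z = 0. Lengths are in m, angles in rad, forces in N, time in s.
With the tool pointing down it reaches from about 0.3 to 0.825 m from the base axis. Payload 5.4 kg.
Tool frame: the origin (TCP) lies on the centre line of the jaws, within the pads' length; the fingertips stand ahead of it and the grasp point (between the pads) lies 3 mm ahead of it (manip.tips_ahead is the y of the fingertips in the tool frame, in m); y points along the fingers, x is the direction in which the jaws open and shut, and the axes are right-handed (so a half turn about y gives the same grasp; the last joint's range is limited). The gripper opens to 92 mm and grips with 3 to 60 N. Pads are 20 mm wide; open, the fingers measure 128 mm over their backs; the gripper's body (75 mm by 189 mm) begins 69 mm behind the grasp point.
Start: joints at [1.103, 0.158, 1.597, -0, 1.386, -0.21], TCP at [0.147, 0.556, 0.237] pointing down, gripper open.
Joint ranges: [-2.91, 2.91], [-0.94, 2.29], [0.18, 2.7], [-1.29, 4.43], [0.17, 2.64], [-3, 3]. Speed limits (rad/s): [2.57, 2.57, 3.14, 3.14, 3.14, 3.14].

### API

Orientations are given as a 3x3 rotation matrix whose columns are the frame's x, y, z axes.
In Python, from workcell import telemetry, eyes, workorder, manip gives the robot as it stands.
- The arm moves only by the tool arm_command, never from a script. Its argument "moves" is a list of rows, each a list of 7 numbers: the finger opening in m, from 0 to 0.0919, then the shift along the tool's x, y, z in m, then the turn, a rotation vector about the tool's x, y, z in degrees. In form: [[hand, dx, dy, dz, ax, ay, az], ...]. A call has exactly 8 rows; each row is the pose to reach, as a shift and turn from the pose commanded when the call began, along the tool's axes at that moment; what a row does not reach only later rows make up. A row lasts 1/8 s, in which the tool goes at most 62.5 mm and 10.7 degrees, less where a joint would pass 70% of its speed; a pose out of reach is approached as far as the arm can. A call with a gripper value outside its range is refused whole. The fingers move at their own pace and stop on an object; "grip_force" is the grip in N (left out, the last holds). Time passes only in rows, so rows that repeat a pose let the fingers close, or fill a call up. It gives the time, the measured TCP pose, the force and the opening at its end, in the units of the state.
- telemetry.sense(): the state, without advancing time (a new reading comes with each control period).
- eyes.get_image(name): name is "scene" or "top"; returns a dict with "img" (400x640x3 uint8, red, green, blue), "fx", "fy", "cx", "cy" (pixels), "k1" (the pictures are not rectified: a ray, as slopes to the right and down, at radius r is drawn at 1 + k1 r^2 times it, then the intrinsics apply), "world_from_camera" (4x4, takes a point from camera to world coordinates). Camera axes: x right, y down, z forward; pixel columns grow to the right and rows downward; lengths in m; the calibration is good to about 2 mm. A picture is of the moment at which its call begins. There is no depth.
- workorder.sign_off(): hands the job in, once; it reports no verdict.
The state is a dict: "clock": time; "joints": joint angles; "qvel": joint speeds; "joint_torque": joint torques, N m; "position": TCP position; "tcp_rot": TCP orientation; "wrist_force": force on the tool from outside, world axes, zero at the start; "ft_torque": the same for the moment, N m; "grip_width": finger opening in m.
Only numpy, scipy, OpenCV 4.12 (cv2) and the standard library are available. Lean on these libraries where they do the work, as an engineer would, in place of code of your own. Each camera call takes 0.05 s, during which the arm holds its last target.

## Working session

There is one attempt and no reset: what is moved stays moved. The work goes in short steps, Python scripts to look and compute and a tool call to move; the robot and the scene stay as the last step left them, time stands still between calls to the robot, and variables do not carry over. Pictures are saved under pics/ and viewed, and the job is handed in when it is done.

Besides the shell and the picture viewer there is one more tool, called by a JSON object that holds its "name" and its "arguments". arm_command: Moves the arm, as the interface text tells. Its arguments: {"type":"object","properties":{"moves":{"type":"array","items":{"type":"array","items":{"type":"number"}}},"grip_force":{"type":"number"}},"required":["moves"]}

```bash
ls; mkdir -p pics; python3 - <<'E'
from workcell import telemetry, eyes, workorder, manip
import cv2,numpy as np
s=telemetry.sense()
for k,v in s.items(): print(k,np.round(v,3).tolist())
print(manip.tips_ahead,[x for x in dir(manip) if x[0]!='_'])
for n in("scene","top"):
    d=eyes.get_image(n); cv2.imwrite(f"pics/{n}0.png",d["img"][:,:,::-1])
    print(n,d["fx"],d["fy"],d["cx"],d["cy"],d["k1"],np.round(d["world_from_camera"],4).tolist())
E
```

```text
pics
clock 0.0
joints [1.103, 0.159, 1.598, 0.0, 1.386, -0.21]
qvel [0.0, -0.001, -0.0, -0.001, 0.001, 0.001]
joint_torque [-0.001, -38.558, -32.21, 0.07, 0.038, -0.0]
position [0.146, 0.555, 0.236]
tcp_rot [[0.255, -0.001, -0.967], [0.967, -0.002, 0.255], [-0.002, -1.0, 0.0]]
wrist_force [0.47, -0.27, 0.546]
ft_torque [-0.052, 0.011, 0.023]
grip_width 0.092
0.022 ['Unreachable', 'tips_ahead']
scene 512.0664903566011 512.0664903566011 316.93943223535217 209.02587257562124 -0.16011849572121242 [[-0.6666, 0.6279, -0.4016, 1.0563], [0.7452, 0.5725, -0.3419, 0.495], [0.0153, -0.5272, -0.8496, 1.3506], [0.0, 0.0, 0.0, 1.0]]
top 475.8962528713542 475.8962528713542 321.5677184999775 196.04253478931997 0.004308996353088001 [[-0.0101, -0.9895, 0.1439, 0.2926], [-0.9999, 0.0112, 0.0068, -0.0038], [-0.0083, -0.1438, -0.9896, 1.4134], [0.0, 0.0, 0.0, 1.0]]
```

View pics/scene0.png

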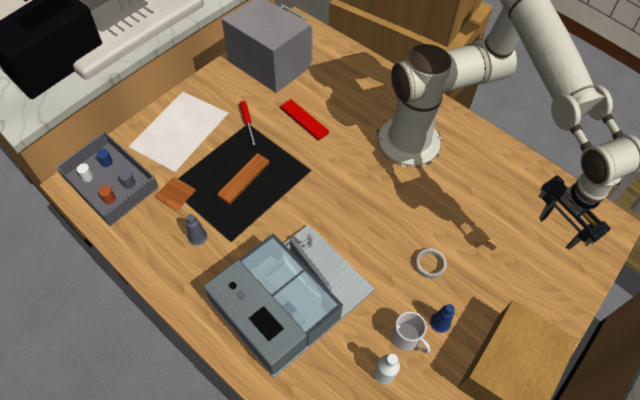

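View pics/top0.png

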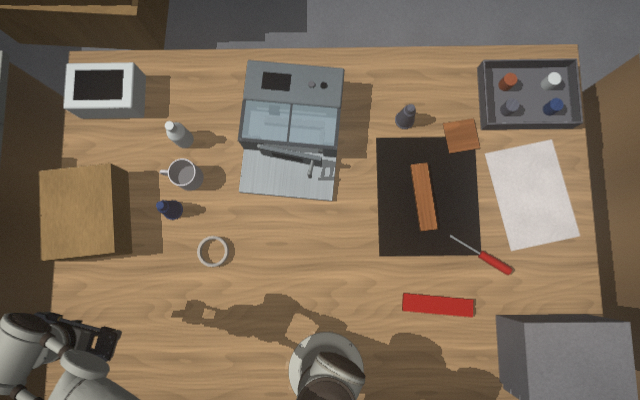

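The candidates with the blank's shape in "top" are the brown bar on the black mat at (424,197) and the red bar at (438,304). The brown one on the mat fits the description. The square piece at (461,135) is the square blank. I'll confirm this in crops.

```bash
cat > h.py <<'E'
import numpy as np,cv2
from workcell import telemetry, eyes
def grab(n,f=None):
    d=eyes.get_image(n)
    if f: cv2.imwrite(f,d["img"][:,:,::-1])
    return d
def ray(d,u,v):
    a=np.array([(u-d["cx"])/d["fx"],(v-d["cy"])/d["fy"]]);p=a.copy()
    for _ in range(20): p=a/(1+d["k1"]*(p@p))
    T=np.array(d["world_from_camera"]);return T[:3,3],T[:3,:3]@np.r_[p,1]
def unp(d,u,v,z):
    o,r=ray(d,u,v);return o+r*(z-o[2])/r[2]
def proj(d,P):
    T=np.array(d["world_from_camera"]);P=np.atleast_2d(P)
    c=(P-T[:3,3])@T[:3,:3];p=c[:,:2]/c[:,2:];p=p*(1+d["k1"]*(p**2).sum(1,keepdims=True))
    return p*d["fx"]+[d["cx"],d["cy"]]
def crop(d,x,y,w,h,s,f):
    cv2.imwrite(f,cv2.resize(d["img"][y:y+h,x:x+w,::-1],None,fx=s,fy=s,interpolation=cv2.INTER_CUBIC))
E
python3 - <<'E'
from h import *
d=grab("top");crop(d,225,50,130,160,3.7,"pics/c1.png");crop(d,370,120,120,130,4.5,"pics/c2.png")
d=grab("scene");crop(d,195,210,190,165,3.6,"pics/c3.png")
E
```

```text
(no output)
```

View pics/c1.png

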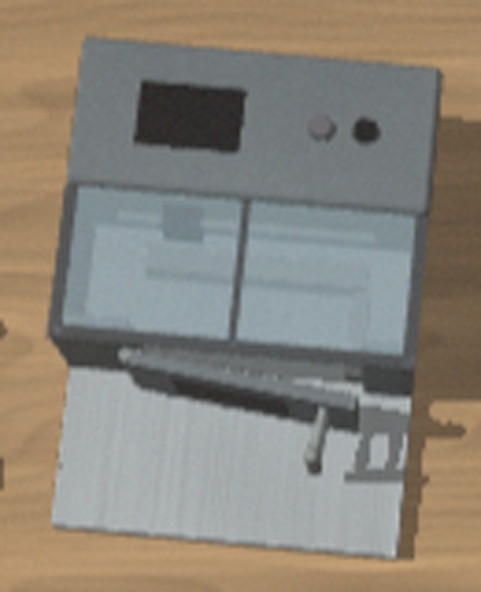

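View pics/c2.png

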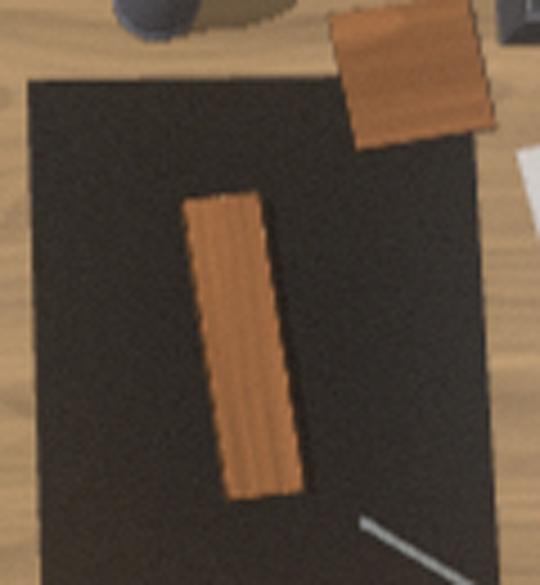

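View pics/c3.png

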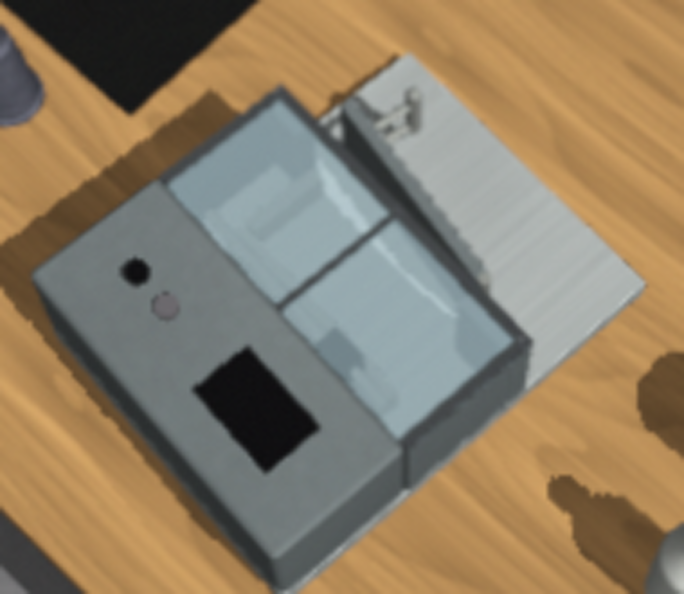

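```bash
cat > fit.py <<'E'
from h import *
from scipy.optimize import least_squares
dt=grab("top");ds=grab("scene")
def full(p,ox,oy,s): return (np.array(p)+.5)/s-.5+[ox,oy]
A=[(240,140,125),(240,-140,125),(-130,140,20),(-130,-140,20)]
ta=np.array([full(p,225,50,3.7) for p in [(86,37),(440,68),(52,526),(398,558)]])
sb=np.array([full(p,195,210,3.6) for p in [(272,557),(33,274),(643,285),(405,55)]])
A=np.array(A)/1000
def W(p,P): c,s=np.cos(p[2]),np.sin(p[2]); P=np.atleast_2d(P); return np.c_[p[0]+c*P[:,0]-s*P[:,1],p[1]+s*P[:,0]+c*P[:,1],P[:,2]]
f=lambda p:np.r_[(proj(dt,W(p,A))-ta).ravel(),(proj(ds,W(p,A))-sb).ravel()]
r=least_squares(f,[.6,.1,0]);print("cab",r.x,np.round(r.fun,1))
np.save("cab.npy",r.x)
def barpt(th,z=85):
    v=np.array([-54+8,-75-80]);c,s=np.cos(-th),np.sin(-th)  # free edge to -x
    q=np.array([c*v[0]-s*v[1],s*v[0]+c*v[1]])+[-8,80]
    return np.r_[q,z]/1000
tb=full((314,462),225,50,3.7);
for th in np.arange(0,.5,.05): print(round(th,2),barpt(th)[:2],proj(dt,W(r.x,barpt(th)))[0].round(1),proj(ds,W(r.x,barpt(th)))[0].round(1))
print("bar px",tb,full((412,100),195,210,3.6))
B=[unp(dt,*full(p,370,120,4.5),.019) for p in [(183,201),(259,192),(303,494),(228,500)]]
B=np.array(B);print(B.round(4),B.mean(0),np.diff(np.r_[B,B[:1]],axis=0).round(4))
E
python3 fit.py
```

```text
cab [ 0.62645581  0.10003885 -0.1044462 ] [-0.9 -1.2  1.  -1.1 -0.4 -0.4  0.  -0.3  0.8  0.8 -1.6 -1.   1.4 -1.2
  1.2 -1.5]
0.0 [-0.054 -0.075] [312.2 168.6] [303.5 242.3]
0.05 [-0.06168928 -0.07250725] [311.1 171.2] [306.2 241.3]
0.1 [-0.06924437 -0.06963331] [309.8 173.7] [308.9 240.4]
0.15 [-0.07664638 -0.06638536] [308.4 176.1] [311.6 239.6]
0.2 [-0.08387681 -0.06277153] [306.9 178.5] [314.4 238.9]
0.25 [-0.09091759 -0.05880084] [305.3 180.8] [317.2 238.4]
0.3 [-0.09775111 -0.05448323] [303.5 183. ] [320. 238.]
0.35 [-0.1043603  -0.04982947] [301.7 185.2] [322.9 237.7]
0.4 [-0.11072865 -0.04485121] [299.7 187.2] [325.7 237.5]
0.45 [-0.11684022 -0.03956089] [297.6 189.2] [328.6 237.5]
bar px [309.5 174.5] [309.08333333 237.41666667]
[[ 0.5881 -0.26    0.019 ]
 [ 0.5936 -0.3105  0.019 ]
 [ 0.393  -0.3307  0.019 ]
 [ 0.3896 -0.2819  0.019 ]] [ 0.49105996 -0.29575797  0.019     ] [[ 0.0055 -0.0505  0.    ]
 [-0.2006 -0.0201  0.    ]
 [-0.0034  0.0488  0.    ]
 [ 0.1985  0.0219  0.    ]]
```

```bash
cat > ov.py <<'E'
import sys
from fit import *
def boxes(th):
    def bx(x0,x1,y0,y1,z0,z1): return np.array([(x,y,z) for x in(x0,x1) for y in(y0,y1) for z in(z0,z1)])/1000
    L=[bx(120,240,-140,140,0,125),bx(0,120,-140,140,20,119),bx(-130,0,-140,140,0,20)]
    D=[bx(-14,-2,-98,80,25,115),bx(-60,-48,-81,-69,53,117)]
    for b in D:
        v=b[:,:2]-[-.008,.08];c,s=np.cos(-th),np.sin(-th)
        b[:,:2]=v@np.array([[c,-s],[s,c]]).T+[-.008,.08];L.append(b)
    return L
def draw(d,p,th,S,x,y,w,h,f):
    im=cv2.resize(d["img"][y:y+h,x:x+w,::-1],None,fx=S,fy=S,interpolation=cv2.INTER_CUBIC)
    for k,b in enumerate(boxes(th)):
        q=(proj(d,W(p,b))-[x,y]+.5)*S-.5
        for i in range(8):
            for j in range(i+1,8):
                if bin(i^j).count('1')==1: cv2.line(im,tuple(q[i].astype(int)),tuple(q[j].astype(int)),(0,0,255) if k<3 else (0,255,255),1)
    cv2.imwrite(f,im)
if __name__=="__main__":
    th=float(sys.argv[1]);t=sys.argv[2]
    draw(dt,r.x,th,3.7,225,50,130,160,f"pics/ot{t}.png");draw(ds,r.x,th,3.6,195,210,190,165,f"pics/os{t}.png")
E
python3 ov.py 0.11 1 >/dev/null
```

```text
(no output)
```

View pics/ot1.png

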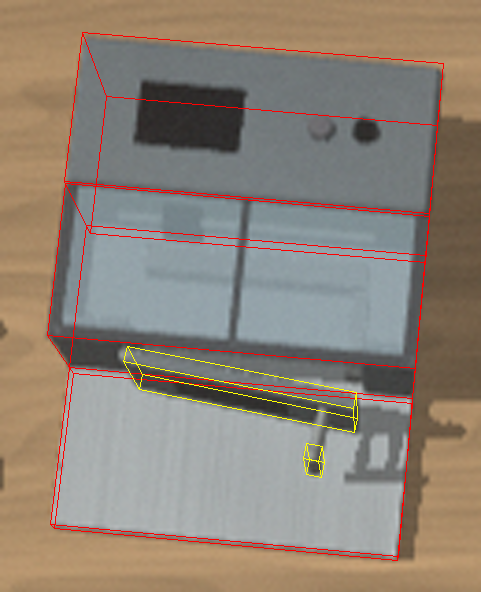

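View pics/os1.png

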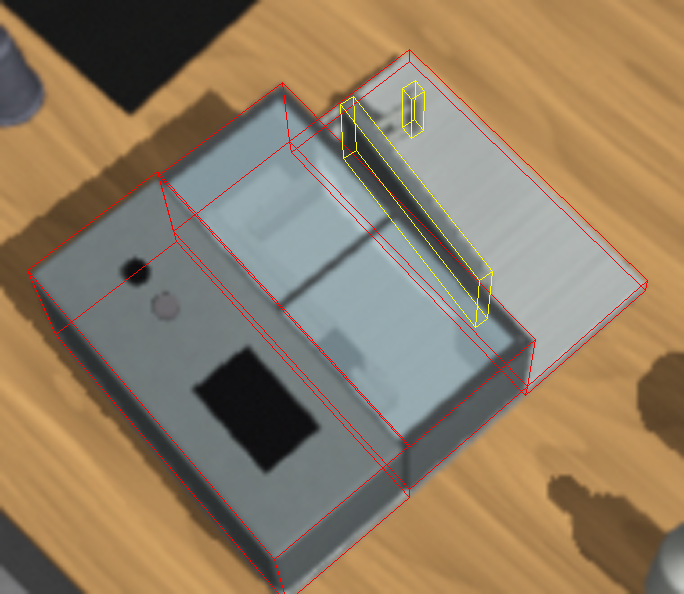

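The overlay fits: the cabinet wireframe lies on its edges to about 1–2 px, and the door is ajar by about 0.11 rad. The crop confirms the plain brown bar on the black mat, with corners in "top" near (411,165), (428,163), (437,230) and (421,231). Next I work out the approach to the bar.

```bash
cat > plan.py <<'E'
from h import *
from scipy.spatial.transform import Rotation as R
cab=np.load("cab.npy")
def C(x,y,z): # cabinet mm -> world
    c,s=np.cos(cab[2]),np.sin(cab[2]);return np.array([cab[0]+(c*x-s*y)/1e3,cab[1]+(s*x+c*y)/1e3,z/1e3])
def bar(th,z):
    v=np.array([-46,-155.]);c,s=np.cos(-th),np.sin(-th)
    return C(c*v[0]-s*v[1]-8,s*v[0]+c*v[1]+80,z)
def down(yaw): 
    x=np.array([np.cos(yaw),np.sin(yaw),0]);y=np.array([0,0,-1.]);return np.c_[x,y,np.cross(x,y)]
def delta(pos,yaw,s=None,ref=None):
    s=s or telemetry.sense()
    R0=np.array(s["tcp_rot"]) ;p0=np.array(s["position"])
    if ref is not None: p0,R0=ref[0],down(ref[1])
    return np.r_[R0.T@(np.array(pos)-p0)*1e3,R.from_matrix(R0.T@down(yaw)).as_rotvec(degrees=True)].round(2)
def tocab(p):
    q=np.array(p[:2])-cab[:2];c,s=np.cos(cab[2]),np.sin(cab[2]);return np.array([c*q[0]+s*q[1],-s*q[0]+c*q[1]])*1e3
E
python3 - <<'E'
from plan import *
b=bar(.105,200);yaw=np.pi/2+cab[2]-.105
print(b,yaw,delta(b,yaw), delta(bar(.105,105),yaw))
E
```

```text
[0.54961787 0.03838851 0.2       ] 1.361350125803299 [-3.9764e+02  3.6530e+01 -5.2166e+02 -0.0000e+00 -2.7700e+00 -2.0000e-02] [-3.9761e+02  1.3153e+02 -5.2166e+02 -0.0000e+00 -2.7700e+00 -2.0000e-02]
```

{"name": "arm_command", "arguments": {"moves": [[0.0919, -0.035, 0, -0.045, 0, 0, 0], [0.0919, -0.07, 0, -0.09, 0, 0, 0], [0.0919, -0.105, 0, -0.135, 0, -0.5, 0], [0.0919, -0.14, 0, -0.18, 0, -1, 0], [0.0919, -0.175, 0, -0.225, 0, -1.5, 0], [0.0919, -0.21, 0, -0.27, 0, -2, 0], [0.0919, -0.245, 0, -0.315, 0, -2, 0], [0.0919, -0.28, 0, -0.36, 0, -2.5, 0]], "grip_force": 30}}

```text
clock: 1.4
position: [0.4243, 0.1918, 0.2369]
tcp_rot: [[0.212, 0.001, -0.977], [0.977, 0.0, 0.212], [0.001, -1.0, -0.001]]
wrist_force: [0.0, 0.3, -0.4]
grip_width: 0.092
```

```bash
python3 - <<'E'
from plan import *
s=telemetry.sense();print(s["clock"],s["joints"])
yaw=np.pi/2+cab[2]-.105
print(delta(bar(.105,200),yaw), delta(bar(.105,105),yaw))
E
```

```text
1.4 [ 1.64082016e-01 -1.34081430e-01  1.89158413e+00  1.66659236e-04
  1.38308029e+00 -1.19261509e+00]
[-1.2333e+02  3.6990e+01 -1.5502e+02  5.0000e-02 -2.7000e-01  3.0000e-02] [-1.2338e+02  1.3199e+02 -1.5494e+02  5.0000e-02 -2.7000e-01  3.0000e-02]
```

{"name": "arm_command", "arguments": {"moves": [[0.0919, -0.031, 0.009, -0.039, 0, 0, 0], [0.0919, -0.062, 0.018, -0.078, 0, 0, 0], [0.0919, -0.093, 0.027, -0.117, 0, 0, 0], [0.0919, -0.123, 0.036, -0.155, 0, -0.3, 0], [0.0919, -0.123, 0.037, -0.155, 0, -0.3, 0], [0.0919, -0.123, 0.037, -0.155, 0, -0.3, 0], [0.0919, -0.123, 0.037, -0.155, 0, -0.3, 0], [0.0919, -0.123, 0.037, -0.155, 0, -0.3, 0]]}}

```text
clock: 2.4
position: [0.5484, 0.0412, 0.2001]
tcp_rot: [[0.206, 0.001, -0.979], [0.979, -0.0, 0.206], [0.0, -1.0, -0.001]]
wrist_force: [0.8, -0.1, 0.2]
grip_width: 0.0919
```

```bash
python3 - <<'E'
from plan import *
s=telemetry.sense();print(s["clock"],s["joints"])
yaw=np.pi/2+cab[2]-.105
print(delta(bar(.105,200),yaw), delta(bar(.105,105),yaw))
d=grab("top");crop(d,225,50,130,160,3.7,"pics/d1.png")
d=grab("scene");crop(d,195,180,190,165,3.6,"pics/d2.png")
E
```

```text
2.4 [-1.44840701e-01  1.23504029e-01  1.70946881e+00  6.87087527e-05
  1.30792790e+00 -1.50806552e+00]
[-2.5   0.06 -1.79  0.04  0.11  0.01] [-2.510e+00  9.506e+01 -1.720e+00  4.000e-02  1.100e-01  1.000e-02]
```

View pics/d2.png

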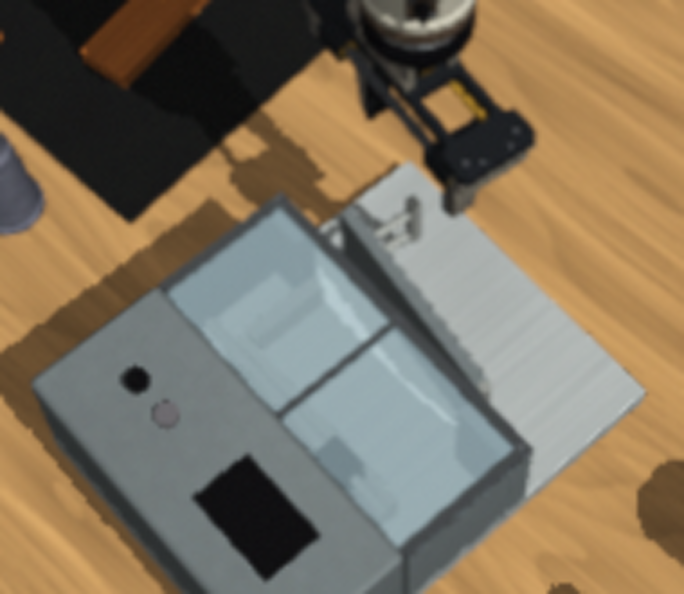

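View pics/d1.png

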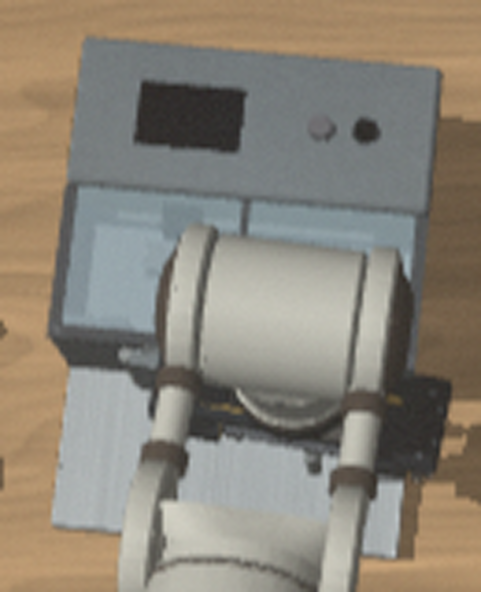

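{"name": "arm_command", "arguments": {"moves": [[0.0919, -0.0025, 0.02, -0.002, 0, 0, 0], [0.0919, -0.0025, 0.045, -0.002, 0, 0, 0], [0.0919, -0.0025, 0.07, -0.002, 0, 0, 0], [0.0919, -0.0025, 0.092, -0.002, 0, 0, 0], [0.0919, -0.0025, 0.094, -0.002, 0, 0, 0], [0.03, -0.0025, 0.094, -0.002, 0, 0, 0], [0.03, -0.0025, 0.094, -0.002, 0, 0, 0], [0.03, -0.0025, 0.094, -0.002, 0, 0, 0]]}}

```text
clock: 3.5
position: [0.5507, 0.0374, 0.1066]
tcp_rot: [[0.207, 0.002, -0.978], [0.978, -0.0, 0.207], [0.0, -1.0, -0.002]]
wrist_force: [-0.7, 1.1, -0.1]
grip_width: 0.064
```

{"name": "arm_command", "arguments": {"moves": [[0.0, 0, 0, 0, 0, 0, 0], [0.0, 0, 0, 0, 0, 0, 0], [0.0, 0, 0, 0, 0, 0, 0], [0.0, 0, 0, 0, 0, 0, 0], [0.0, 0, 0, 0, 0, 0, 0], [0.0, 0, 0, 0, 0, 0, 0], [0.0, 0, 0, 0, 0, 0, 0], [0.0, 0, 0, 0, 0, 0, 0]], "grip_force": 20}}

```text
clock: 4.5
position: [0.5513, 0.04, 0.1056]
tcp_rot: [[0.208, 0.004, -0.978], [0.978, 0.005, 0.208], [0.006, -1.0, -0.002]]
wrist_force: [5.6, 9.5, -3.8]
grip_width: 0.0116
```

```bash
python3 - <<'E'
from plan import *
s=telemetry.sense();print(s["clock"],s["position"],s["grip_width"],s["wrist_force"],s["ft_torque"])
print(bar(.105,105))
yaw=np.pi/2+cab[2]
p=np.array(s["position"]);
x=np.array(s["tcp_rot"])[:2,0];y0=np.arctan2(x[1],x[0])
# bar angle from measured position
h=tocab(p)-[-8,80];print("theta by pos",np.arctan2(-155,-46)-np.arctan2(h[1],h[0]),np.hypot(*h),np.hypot(46,155), yaw-y0)
t0=np.arctan2(-155,-46)-np.arctan2(h[1],h[0])
for t in np.linspace(t0,1.56,25)[1:]:
    print(round(t,3),delta(bar(t,105)-bar(t0,105)+p,y0-(t-t0)))
E
```

```text
4.5 [0.55129229 0.04001996 0.10559707] 0.011596176040276332 [ 5.61194692  9.45946516 -3.78752181] [ 1.64699374 -0.92622238 -0.07883362]
[0.54961787 0.03838851 0.105     ]
theta by pos 0.10066080840190783 159.45021944961175 161.68178623456632 0.10507162012090321
0.161 [ 3.04 -0.01  9.35  0.13  3.48  0.32]
0.222 [ 6.640e+00 -1.000e-02  1.849e+01  1.200e-01  6.970e+00  3.200e-01]
0.283 [ 1.080e+01 -1.000e-02  2.740e+01  1.100e-01  1.045e+01  3.300e-01]
0.344 [15.48 -0.   36.04  0.1  13.94  0.33]
0.405 [20.68  0.   44.38  0.09 17.42  0.33]
0.465 [2.638e+01 2.000e-02 5.239e+01 8.000e-02 2.090e+01 3.400e-01]
0.526 [3.256e+01 3.000e-02 6.004e+01 7.000e-02 2.439e+01 3.400e-01]
0.587 [3.919e+01 5.000e-02 6.730e+01 6.000e-02 2.787e+01 3.400e-01]
0.648 [4.625e+01 7.000e-02 7.414e+01 5.000e-02 3.135e+01 3.500e-01]
0.709 [5.371e+01 1.000e-01 8.054e+01 4.000e-02 3.484e+01 3.500e-01]
0.77 [6.154e+01 1.200e-01 8.648e+01 3.000e-02 3.832e+01 3.500e-01]
0.83 [6.972e+01 1.600e-01 9.192e+01 2.000e-02 4.181e+01 3.500e-01]
0.891 [7.822e+01 1.900e-01 9.686e+01 1.000e-02 4.529e+01 3.600e-01]
0.952 [ 87.     0.23 101.28  -0.    48.77   0.36]
1.013 [ 9.6040e+01  2.7000e-01  1.0515e+02 -1.0000e-02  5.2260e+01  3.6000e-01]
1.074 [ 1.0529e+02  3.1000e-01  1.0847e+02 -2.0000e-02  5.5740e+01  3.6000e-01]
1.134 [ 1.1473e+02  3.6000e-01  1.1122e+02 -3.0000e-02  5.9230e+01  3.6000e-01]
1.195 [ 1.2431e+02  4.0000e-01  1.1339e+02 -5.0000e-02  6.2710e+01  3.6000e-01]
1.256 [ 1.3402e+02  4.5000e-01  1.1497e+02 -6.0000e-02  6.6190e+01  3.6000e-01]
1.317 [ 1.4379e+02  5.0000e-01  1.1596e+02 -7.0000e-02  6.9680e+01  3.6000e-01]
1.378 [ 1.5362e+02  5.6000e-01  1.1636e+02 -8.0000e-02  7.3160e+01  3.6000e-01]
1.438 [ 1.6344e+02  6.1000e-01  1.1616e+02 -9.0000e-02  7.6650e+01  3.6000e-01]
1.499 [ 1.7324e+02  6.7000e-01  1.1536e+02 -1.0000e-01  8.0130e+01  3.6000e-01]
1.56 [ 1.8297e+02  7.3000e-01  1.1396e+02 -1.1000e-01  8.3610e+01  3.6000e-01]
```

{"name": "arm_command", "arguments": {"moves": [[0.0, 0.0055, 0, 0.0092, 0, 3.5, 0], [0.0, 0.009, 0, 0.0182, 0, 7, 0], [0.0, 0.0132, 0, 0.0269, 0, 10.5, 0], [0.0, 0.0178, 0, 0.0354, 0, 14, 0], [0.0, 0.023, 0, 0.0436, 0, 17.4, 0], [0.0, 0.0286, 0, 0.0515, 0, 20.9, 0], [0.0, 0.0347, 0, 0.059, 0, 24.4, 0], [0.0, 0.0413, 0, 0.0661, 0, 27.9, 0]]}}

```text
clock: 5.5
position: [0.4947, 0.0923, 0.1056]
tcp_rot: [[0.643, 0.003, -0.766], [0.766, 0.001, 0.643], [0.003, -1.0, -0.001]]
wrist_force: [5.4, 1.9, -4.8]
grip_width: 0.0119
```

```bash
cat > dr.py <<'E'
from plan import *
s=telemetry.sense();print(s["clock"],s["position"],s["grip_width"],s["wrist_force"],s["ft_torque"],np.round(s["joints"],2))
yaw=np.pi/2+cab[2]
p=np.array(s["position"]);
x=np.array(s["tcp_rot"])[:2,0];y0=np.arctan2(x[1],x[0])
h=tocab(p)-[-8,80];t0=np.arctan2(-155,-46)-np.arctan2(h[1],h[0]);t0=(t0+3.14)%6.283-3.14;print("theta by pos",t0,np.hypot(*h),yaw-y0)
print("force tool",np.array(s["tcp_rot"]).T@s["wrist_force"])
for t in t0+.0608*np.arange(1,17):
    if t<1.6:print(round(t,3),delta(bar(t,105)-bar(t0,105)+p,y0-(t-t0))[[0,2,4]])
E
python3 dr.py
```

```text
5.5 [0.49468794 0.0922879  0.10557944] 0.011863853831283435 [ 5.37855819  1.89654216 -4.82525552] [ 0.37468526 -0.80781811 -0.01146339] [-0.06  0.12  1.92  0.    1.1  -0.93]
theta by pos 0.5896028934656043 158.85338885122954 0.5938177625658373
force tool [ 4.89822219  4.8414655  -2.89421535]
0.65 [3.04 9.35 3.48]
0.711 [ 6.65 18.49  6.97]
0.772 [10.8  27.4  10.45]
0.833 [15.49 36.04 13.93]
0.894 [20.69 44.38 17.42]
0.954 [26.39 52.38 20.9 ]
1.015 [32.57 60.03 24.38]
1.076 [39.2  67.29 27.87]
1.137 [46.25 74.13 31.35]
1.198 [53.71 80.52 34.84]
1.258 [61.55 86.46 38.32]
1.319 [69.73 91.9  41.8 ]
1.38 [78.23 96.84 45.29]
1.441 [ 87.01 101.26  48.77]
1.502 [ 96.05 105.13  52.25]
1.562 [105.3  108.44  55.74]
```

{"name": "arm_command", "arguments": {"moves": [[0.0, 0.004, 0, 0.0093, 0, 3.5, 0], [0.0, 0.0078, 0, 0.0183, 0, 7, 0], [0.0, 0.0121, 0, 0.0271, 0, 10.5, 0], [0.0, 0.0168, 0, 0.0357, 0, 14, 0], [0.0, 0.022, 0, 0.044, 0, 17.4, 0], [0.0, 0.0276, 0, 0.0519, 0, 20.9, 0], [0.0, 0.0337, 0, 0.0594, 0, 24.4, 0], [0.0, 0.0403, 0, 0.0667, 0, 27.9, 0]]}}

```text
clock: 6.5
position: [0.4686, 0.1654, 0.1056]
tcp_rot: [[0.926, 0.0, -0.376], [0.376, -0.0, 0.926], [-0.0, -1.0, -0.0]]
wrist_force: [1.3, -0.2, -1.5]
grip_width: 0.0109
```

```bash
python3 dr.py
```

```text
6.5 [0.46858551 0.16540206 0.10558272] 0.010918856500140786 [ 1.32542211 -0.22812773 -1.49051731] [-0.12152844 -0.14599222 -0.04825754] [ 0.1   0.1   1.93 -0.    1.1  -0.29]
theta by pos 1.083135195328786 158.96699392976888 1.0804224389524397
force tool [ 1.14207095  1.49075102 -0.70976282]
1.144 [3.11 9.32 3.48]
1.205 [ 6.77 18.44  6.97]
1.266 [10.99 27.32 10.45]
1.326 [15.74 35.93 13.93]
1.387 [21.   44.23 17.42]
1.448 [26.75 52.2  20.9 ]
1.509 [32.98 59.8  24.39]
1.57 [39.66 67.01 27.87]
```

{"name": "arm_command", "arguments": {"moves": [[0.0, 0.0031, 0, 0.0093, 0, 3.5, 0], [0.0, 0.0068, 0, 0.0184, 0, 7, 0], [0.0, 0.011, 0, 0.0273, 0, 10.5, 0], [0.0, 0.0157, 0, 0.0359, 0, 14, 0], [0.0, 0.021, 0, 0.0442, 0, 17.4, 0], [0.0, 0.0267, 0, 0.0522, 0, 20.9, 0], [0.0, 0.033, 0, 0.0598, 0, 24.4, 0], [0.0, 0.0397, 0, 0.067, 0, 27.9, 0]]}}

```text
clock: 7.5
position: [0.4796, 0.2426, 0.1056]
tcp_rot: [[0.995, -0.001, 0.101], [-0.101, -0.0, 0.995], [-0.001, -1.0, -0.0]]
wrist_force: [-0.9, 0.7, 0.7]
grip_width: 0.0117
```

```bash
python3 dr.py
```

```text
7.5 [0.47964741 0.24263148 0.10555233] 0.011659928180883782 [-0.92484725  0.70669416  0.68780931] [-0.13773116  0.27633883 -0.02373763] [0.24 0.2  1.82 0.   1.12 0.34]
theta by pos 1.5774542267975353 159.79298329691946 1.5672425832991175
force tool [-0.99210265 -0.68682426  0.60979135]
```

{"name": "arm_command", "arguments": {"moves": [[0.06, 0, 0, 0, 0, 0, 0], [0.06, 0, 0, 0, 0, 0, 0], [0.06, 0, 0, 0, 0, 0, 0], [0.06, 0, 0, 0, 0, 0, 0], [0.06, 0, -0.02, 0, 0, 0, 0], [0.06, 0, -0.05, 0, 0, 0, 0], [0.06, 0, -0.08, 0, 0, 0, 0], [0.06, 0, -0.1, 0, 0, 0, 0]]}}

```text
clock: 8.5
position: [0.4805, 0.2423, 0.2073]
tcp_rot: [[0.995, 0.002, 0.099], [-0.099, 0.0, 0.995], [0.002, -1.0, 0.001]]
wrist_force: [0.1, 0.7, 0.0]
grip_width: 0.0604
```

```bash
python3 ov.py 1.567 2 >/dev/null; python3 - <<'E'
from plan import *
yb=np.arctan2(.021,.1995); print(yb)
g=np.array([.4911,-.2958,.1])-.05*np.array([np.cos(yb),np.sin(yb),0])
print(g,delta(g,yb-np.pi/2))
E
```

```text
0.10487693873023389
[ 0.44137473 -0.30103424  0.1       ] [ 1.3080e+01  1.0741e+02 -5.4513e+02 -2.8000e-01  7.8320e+01  1.7000e-01]
```

View pics/ot2.png

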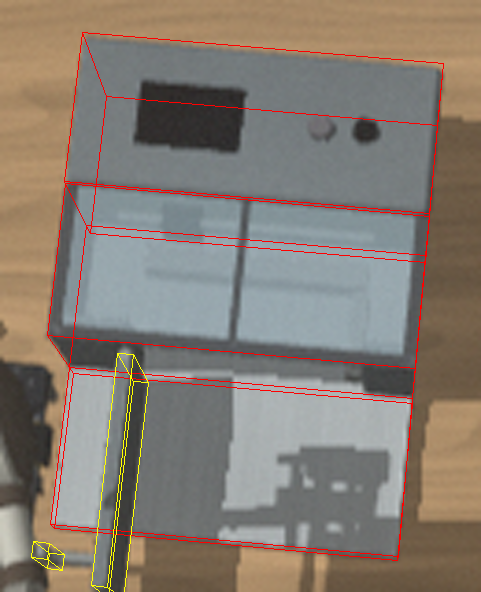

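View pics/os2.png

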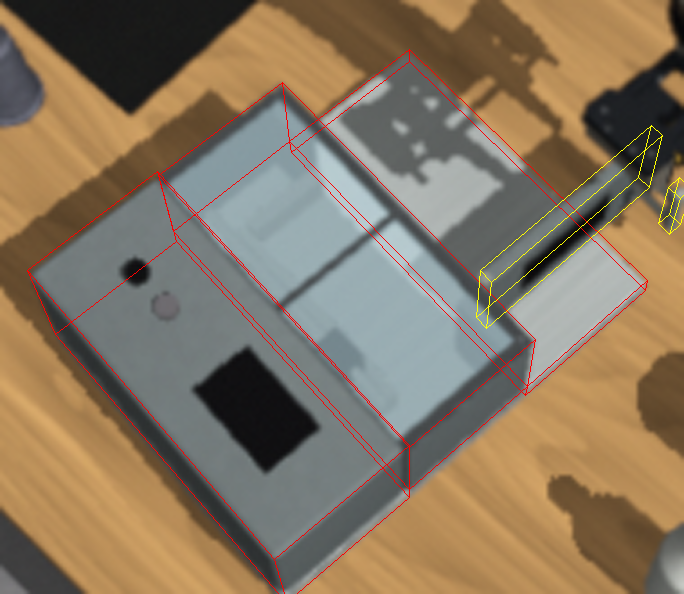

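The door stands at about 1.57 rad. The yellow model lies on it in both views, and the handle is at about (237,199) in "top". Now I go over to the blank.

{"name": "arm_command", "arguments": {"moves": [[0.08, 0.001, 0, -0.03, 0, 4, 0], [0.0919, 0.002, 0, -0.075, 0, 10, 0], [0.0919, 0.004, 0, -0.12, 0, 17, 0], [0.0919, 0.005, 0, -0.165, 0, 24, 0], [0.0919, 0.006, 0, -0.21, 0, 31, 0], [0.0919, 0.007, 0, -0.255, 0, 38, 0], [0.0919, 0.008, 0, -0.3, 0, 45, 0], [0.0919, 0.009, 0, -0.345, 0, 52, 0]]}}

```text
clock: 9.6
position: [0.454, -0.1032, 0.2044]
tcp_rot: [[0.531, -0.001, 0.847], [-0.847, 0.001, 0.531], [-0.001, -1.0, -0.001]]
wrist_force: [0.2, -0.9, -0.2]
grip_width: 0.0919
```

```bash
cat > bl.py <<'E'
from plan import *
yb=np.arctan2(.021,.1995)
g=np.array([.4911,-.2958,.1])-.05*np.array([np.cos(yb),np.sin(yb),0])
s=telemetry.sense();print(s["clock"],s["position"],np.round(s["joints"],2))
print(delta(g,yb-np.pi/2))
E
python3 bl.py
```

```text
9.6 [ 0.45403781 -0.10315412  0.20441796] [-0.48 -0.1   1.93  0.    1.32  0.53]
[ 1.6104e+02  1.0430e+02 -1.1579e+02  5.0000e-02  2.6080e+01 -6.0000e-02]
```

{"name": "arm_command", "arguments": {"moves": [[0.0919, 0.03, 0.01, -0.022, 0, 5, 0], [0.0919, 0.06, 0.025, -0.044, 0, 10, 0], [0.0919, 0.095, 0.04, -0.068, 0, 15, 0], [0.0919, 0.13, 0.055, -0.093, 0, 20, 0], [0.0919, 0.161, 0.07, -0.116, 0, 26, 0], [0.0919, 0.161, 0.085, -0.116, 0, 26.1, 0], [0.0919, 0.161, 0.09, -0.116, 0, 26.1, 0], [0.0919, 0.161, 0.09, -0.116, 0, 26.1, 0]]}}

```text
clock: 10.6
position: [0.4428, -0.2986, 0.115]
tcp_rot: [[0.11, -0.001, 0.994], [-0.994, 0.001, 0.11], [-0.001, -1.0, -0.001]]
wrist_force: [0.4, 0.4, 0.1]
grip_width: 0.0917
```

```bash
python3 bl.py; python3 - <<'E'
from plan import *
d=grab("top");crop(d,340,120,160,130,4.5,"pics/e1.png")
d=grab("scene");crop(d,170,90,190,165,3.6,"pics/e2.png")
E
```

```text
10.6 [ 0.4428297  -0.29856118  0.11496226] [-0.82  0.18  1.82  0.    1.14  0.64]
[ 2.32 14.96 -1.71  0.05  0.32 -0.08]
```

View pics/e1.png

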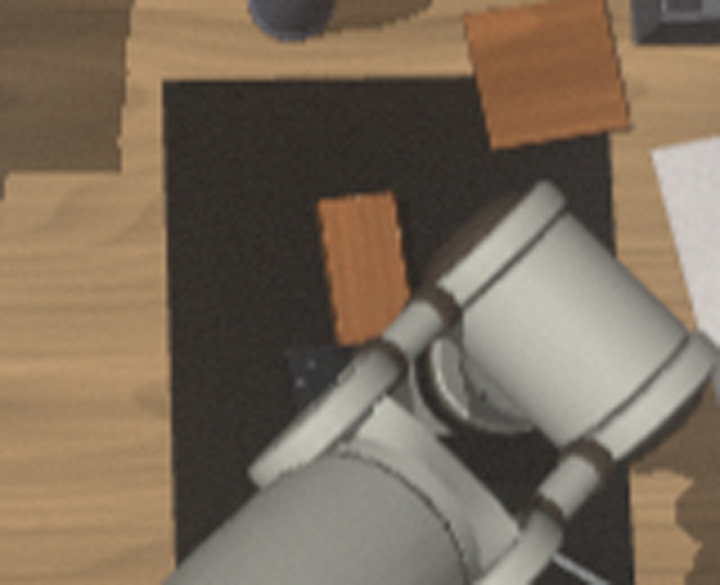

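View pics/e2.png

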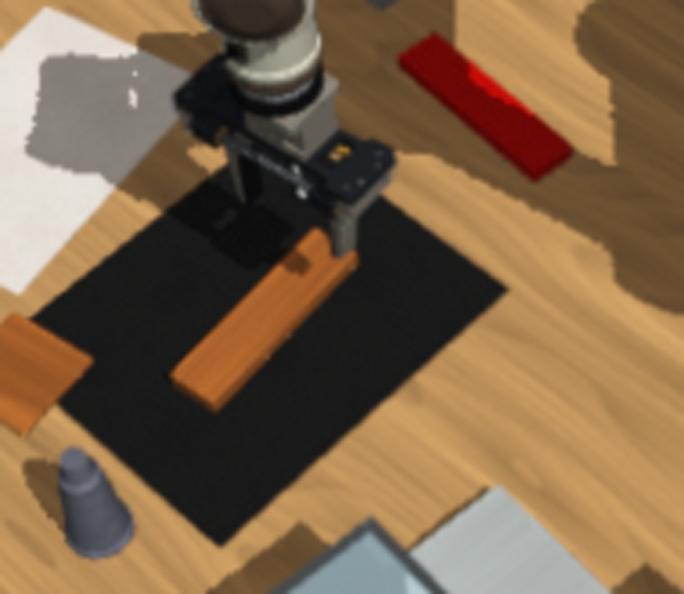

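{"name": "arm_command", "arguments": {"moves": [[0.0919, 0.0025, 0.02, -0.0015, 0, 0.3, 0], [0.0919, 0.0025, 0.04, -0.0015, 0, 0.3, 0], [0.0919, 0.0025, 0.06, -0.0015, 0, 0.3, 0], [0.0919, 0.0025, 0.075, -0.0015, 0, 0.3, 0], [0.0919, 0.0025, 0.084, -0.0015, 0, 0.3, 0], [0.0919, 0.0025, 0.087, -0.0015, 0, 0.3, 0], [0.0919, 0.0025, 0.087, -0.0015, 0, 0.3, 0], [0.0919, 0.0025, 0.087, -0.0015, 0, 0.3, 0]]}}

```text
clock: 11.7
position: [0.4422, -0.303, 0.0292]
tcp_rot: [[0.103, 0.001, 0.995], [-0.995, -0.001, 0.103], [0.001, -1.0, 0.001]]
wrist_force: [-0.4, 0.2, -0.7]
grip_width: 0.0917
```

{"name": "arm_command", "arguments": {"moves": [[0.07, 0, 0, 0, 0, 0, 0], [0.055, 0, 0, 0, 0, 0, 0], [0.045, 0, 0, 0, 0, 0, 0], [0.04, 0, 0, 0, 0, 0, 0], [0.04, 0, 0, 0, 0, 0, 0], [0.04, 0, 0, 0, 0, 0, 0], [0.04, 0, 0, 0, 0, 0, 0], [0.04, 0, 0, 0, 0, 0, 0]], "grip_force": 30}}

```text
clock: 12.7
position: [0.4417, -0.3026, 0.0286]
tcp_rot: [[0.103, -0.0, 0.995], [-0.995, 0.0, 0.103], [-0.0, -1.0, -0.0]]
wrist_force: [-0.8, 0.6, 1.1]
grip_width: 0.0496
```

```bash
python3 bl.py; python3 - <<'E'
from plan import *
s=telemetry.sense();print(s["wrist_force"],s["ft_torque"],s["grip_width"])
d=grab("scene");crop(d,170,90,190,165,3.6,"pics/f2.png")
E
```

```text
12.7 [ 0.44173505 -0.30256798  0.02858843] [-0.83  0.32  1.85  0.    0.96  0.64]
[-1.570e+00 -7.141e+01 -2.100e-01  0.000e+00 -8.000e-02 -1.000e-02]
[-0.76273229  0.57614611  1.13008131] [0.17789909 0.19308092 0.0093239 ] 0.04964890300612291
```

View pics/f2.png

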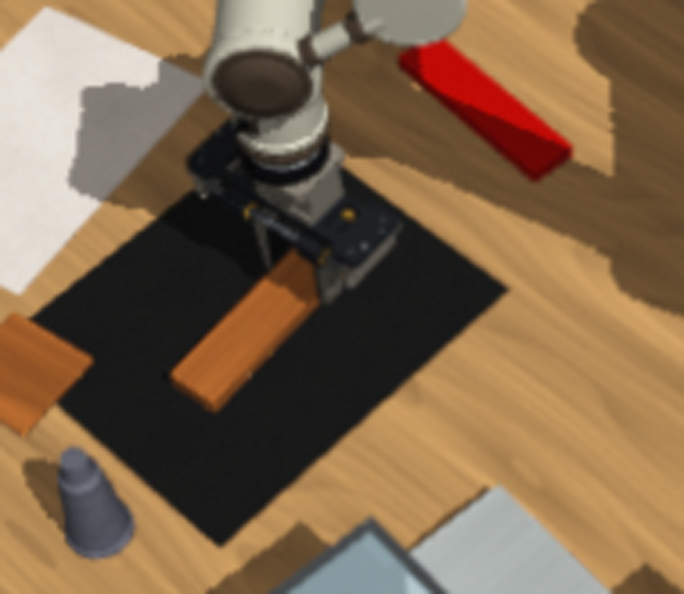

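{"name": "arm_command", "arguments": {"moves": [[0.04, 0, -0.01, 0, 0, 0, 0], [0.04, 0, -0.025, 0, 0, 0, 0], [0.04, 0, -0.04, 0, 0, 0, 0], [0.04, 0, -0.055, 0, 0, 0, 0], [0.04, 0, -0.07, 0, 0, 0, 0], [0.04, 0, -0.08, 0, 0, 0, 0], [0.04, 0, -0.08, 0, 0, 0, 0], [0.04, 0, -0.08, 0, 0, 0, 0]], "grip_force": 45}}

```text
clock: 13.75
position: [0.4414, -0.3023, 0.1081]
tcp_rot: [[0.103, -0.001, 0.995], [-0.995, 0.001, 0.103], [-0.001, -1.0, -0.001]]
wrist_force: [-0.2, 0.6, -1.0]
grip_width: 0.0497
```

```bash
python3 - <<'E'
from plan import *
s=telemetry.sense();print(s["clock"],s["position"],s["wrist_force"],s["ft_torque"],s["grip_width"])
print(C(-170,-54,108.5),delta(C(-170,-54,108.5),cab[2]-np.pi/2))
d=grab("scene");crop(d,170,90,190,165,3.6,"pics/g2.png")
E
```

```text
13.75 [ 0.44141925 -0.30230542  0.10805537] [-0.15757176  0.6354803  -0.97706545] [-0.01867673  0.22734389 -0.01686776] 0.04973395029481195
[0.45175239 0.06405671 0.1085    ] [-3.6334e+02 -1.5000e-01  4.8100e+01  4.0000e-02  1.1910e+01 -5.0000e-02]
```

View pics/g2.png

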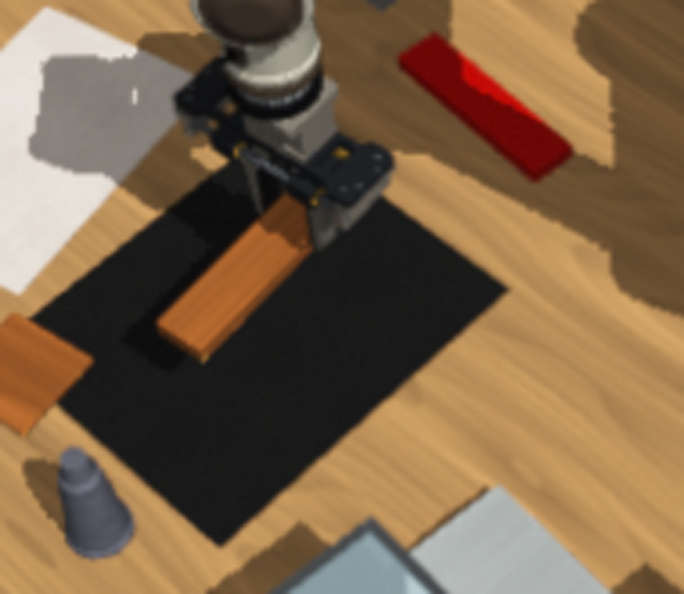

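{"name": "arm_command", "arguments": {"moves": [[0.04, -0.03, 0, -0.01, 0, 0, 0], [0.04, -0.075, 0, -0.012, 0, 1, 0], [0.04, -0.12, 0, -0.01, 0, 3, 0], [0.04, -0.165, 0, -0.003, 0, 5, 0], [0.04, -0.21, 0, 0.003, 0, 7, 0], [0.04, -0.255, 0, 0.01, 0, 9, 0], [0.04, -0.3, 0, 0.017, 0, 10.5, 0], [0.04, -0.335, 0, 0.024, 0, 11.5, 0]]}}

```text
clock: 14.8
position: [0.4303, 0.0349, 0.108]
tcp_rot: [[-0.097, -0.001, 0.995], [-0.995, 0.0, -0.097], [-0.0, -1.0, -0.001]]
wrist_force: [0.5, -0.3, -0.5]
grip_width: 0.0494
```

{"name": "arm_command", "arguments": {"moves": [[0.04, -0.022, 0, 0.009, 0, 0.4, 0], [0.04, -0.022, 0, 0.009, 0, 0.4, 0], [0.04, -0.022, 0, 0.009, 0, 0.4, 0], [0.04, -0.022, 0.01, 0.009, 0, 0.4, 0], [0.04, -0.022, 0.02, 0.009, 0, 0.4, 0], [0.04, -0.022, 0.03, 0.009, 0, 0.4, 0], [0.04, -0.022, 0.03, 0.009, 0, 0.4, 0], [0.04, -0.022, 0.03, 0.009, 0, 0.4, 0]]}}

```text
clock: 15.8
position: [0.4422, 0.054, 0.0787]
tcp_rot: [[-0.104, 0.0, 0.995], [-0.995, -0.0, -0.104], [0.0, -1.0, 0.0]]
wrist_force: [0.4, 0.2, -2.4]
grip_width: 0.0497
```

```bash
cat > st.py <<'E'
from plan import *
s=telemetry.sense();print(s["clock"],s["position"],"f",np.round(s["wrist_force"],1),"t",np.round(s["ft_torque"],2),s["grip_width"])
Rm=np.array(s["tcp_rot"]);yaw=np.arctan2(Rm[1,0],Rm[0,0]);print("cab xy",tocab(s["position"]),"yaw err deg",np.degrees(yaw-(cab[2]-np.pi/2)),"tool f",(Rm.T@s["wrist_force"]).round(1))
E
python3 st.py;python3 - <<'E'
from plan import *
d=grab("top");crop(d,225,50,150,160,3.7,"pics/h1.png")
d=grab("scene");crop(d,195,190,190,165,3.6,"pics/h2.png")
print(delta(C(-170,-54,78),cab[2]-np.pi/2))
E
```

```text
15.8 [0.44223646 0.05401907 0.07865073] f [ 0.4  0.2 -2.4] t [-0.    0.26  0.03] 0.04970684406780207
cab xy [-178.41758186  -64.9750448 ] yaw err deg 0.012304393680331323 tool f [-0.3  2.4  0.3]
[-1.094e+01  9.700e-01  8.180e+00 -5.000e-02  1.000e-02  0.000e+00]
```

View pics/h1.png

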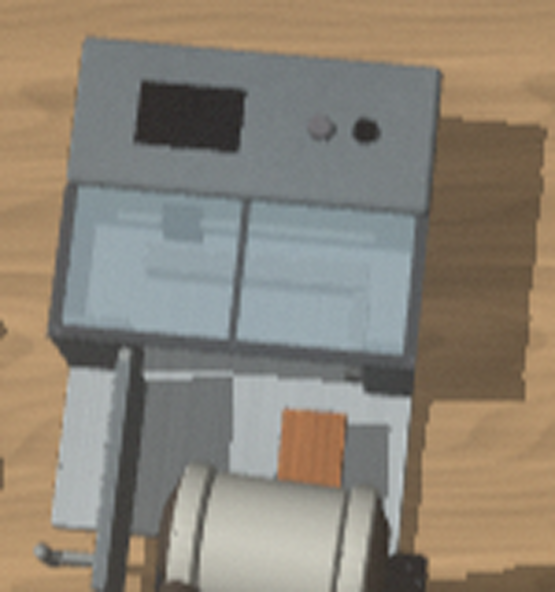

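View pics/h2.png

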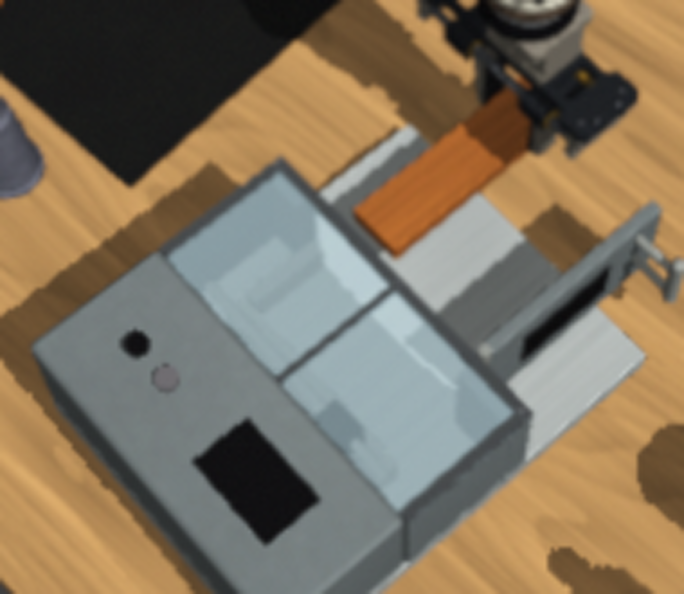

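{"name": "arm_command", "arguments": {"moves": [[0.04, -0.006, 0.004, 0.004, 0, 0, 0], [0.04, -0.011, 0.01, 0.008, 0, 0, 0], [0.04, -0.011, 0.016, 0.008, 0, 0, 0], [0.04, -0.011, 0.022, 0.008, 0, 0, 0], [0.04, -0.011, 0.027, 0.008, 0, 0, 0], [0.04, -0.011, 0.029, 0.008, 0, 0, 0], [0.04, -0.011, 0.029, 0.008, 0, 0, 0], [0.04, -0.011, 0.029, 0.008, 0, 0, 0]]}}

```text
clock: 16.9
position: [0.4514, 0.0641, 0.0498]
tcp_rot: [[-0.104, 0.0, 0.995], [-0.995, -0.0, -0.104], [0.0, -1.0, 0.0]]
wrist_force: [-0.7, -0.5, -0.3]
grip_width: 0.0494
```

```bash
python3 st.py
```

```text
16.9 [0.4514258  0.06412319 0.04981792] f [-0.7 -0.5 -0.3] t [0.   0.28 0.04] 0.049439189926435465
cab xy [-170.33174394  -53.96793517] yaw err deg 0.008779191267394418 tool f [ 0.6  0.3 -0.7]
```

Now I lower gently until it touches the bed.

{"name": "arm_command", "arguments": {"moves": [[0.04, 0, 0.0005, 0, 0, 0, 0], [0.04, 0, 0.001, 0, 0, 0, 0], [0.04, 0, 0.0015, 0, 0, 0, 0], [0.04, 0, 0.002, 0, 0, 0, 0], [0.04, 0, 0.0024, 0, 0, 0, 0], [0.04, 0, 0.0024, 0, 0, 0, 0], [0.04, 0, 0.0024, 0, 0, 0, 0], [0.04, 0, 0.0024, 0, 0, 0, 0]]}}

```text
clock: 17.9
position: [0.4512, 0.0642, 0.0479]
tcp_rot: [[-0.104, -0.0, 0.995], [-0.995, -0.0, -0.104], [0.0, -1.0, -0.0]]
wrist_force: [-4.5, -0.1, 7.5]
grip_width: 0.0497
```

```bash
python3 st.py
```

```text
17.9 [0.45122011 0.06418846 0.04785358] f [-4.5 -0.1  7.5] t [-0.    0.76 -0.  ] 0.04972815533556381
cab xy [-170.54311327  -53.92446368] yaw err deg 0.026172133215193596 tool f [ 0.5 -7.5 -4.5]
```

{"name": "arm_command", "arguments": {"moves": [[0.04, 0, -0.0003, 0.006, 0, 0, 0], [0.04, 0, -0.0003, 0.016, 0, 0, 0], [0.04, 0, -0.0003, 0.026, 0, 0, 0], [0.04, 0, -0.0003, 0.036, 0, 0, 0], [0.04, 0, -0.0003, 0.046, 0, 0, 0], [0.04, 0, -0.0003, 0.056, 0, 0, 0], [0.04, 0, -0.0003, 0.062, 0, 0, 0], [0.04, 0, -0.0003, 0.062, 0, 0, 0]]}}

```text
clock: 18.9
position: [0.5135, 0.0578, 0.0486]
tcp_rot: [[-0.104, 0.0, 0.995], [-0.995, -0.0, -0.104], [-0.0, -1.0, 0.0]]
wrist_force: [-3.9, 0.6, 8.8]
grip_width: 0.0492
```

```bash
python3 st.py;python3 - <<'E'
from plan import *
d=grab("top");crop(d,225,50,150,160,3.7,"pics/i1.png")
d=grab("scene");crop(d,195,190,190,165,3.6,"pics/i2.png")
E
```

```text
18.9 [0.51351173 0.05776646 0.0485539 ] f [-3.9  0.6  8.8] t [ 0.13  0.83 -0.01] 0.04919323753654056
cab xy [-107.92142575  -53.81717261] yaw err deg 0.024780047089479732 tool f [-0.2 -8.8 -4. ]
```

View pics/i1.png

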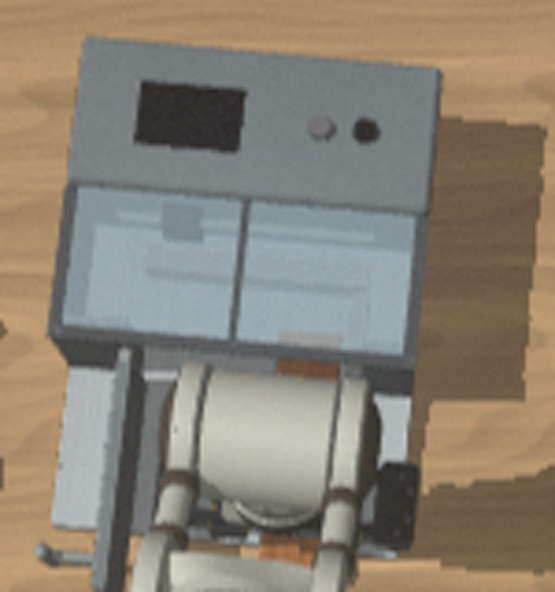

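View pics/i2.png

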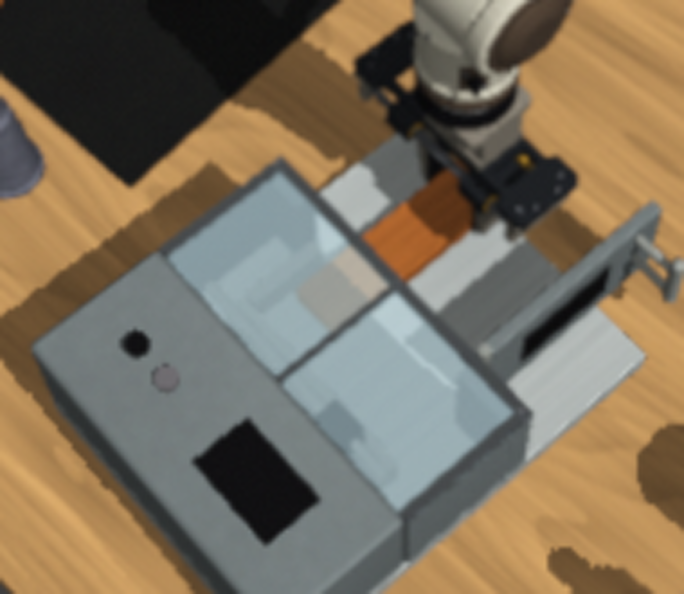

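{"name": "arm_command", "arguments": {"moves": [[0.04, 0, -0.0003, 0.006, 0, 0, 0], [0.04, 0, -0.0003, 0.012, 0, 0, 0], [0.04, 0, -0.0003, 0.018, 0, 0, 0], [0.04, 0, -0.0003, 0.024, 0, 0, 0], [0.04, 0, -0.0003, 0.028, 0, 0, 0], [0.04, 0, -0.0003, 0.031, 0, 0, 0], [0.04, 0, -0.0003, 0.032, 0, 0, 0], [0.04, 0, -0.0003, 0.032, 0, 0, 0]]}}

```text
clock: 20.0
position: [0.5445, 0.0546, 0.0486]
tcp_rot: [[-0.104, -0.001, 0.995], [-0.995, 0.0, -0.104], [-0.0, -1.0, -0.001]]
wrist_force: [-6.0, 0.4, 8.7]
grip_width: 0.0494
```

```bash
python3 st.py
```

```text
20.0 [0.54447025 0.05457867 0.04857477] f [-6.   0.4  8.7] t [0.12 1.07 0.06] 0.049407299492077894
cab xy [-76.79926554 -53.75996537] yaw err deg 0.023925715785138565 tool f [ 0.3 -8.7 -6. ]
```

{"name": "arm_command", "arguments": {"moves": [[0.04, 0, -0.0003, 0.001, 0, 0, 0], [0.04, 0, -0.0003, 0.002, 0, 0, 0], [0.04, 0, -0.0003, 0.003, 0, 0, 0], [0.04, 0, -0.0003, 0.004, 0, 0, 0], [0.04, 0, -0.0003, 0.005, 0, 0, 0], [0.04, 0, -0.0003, 0.0055, 0, 0, 0], [0.04, 0, -0.0003, 0.0055, 0, 0, 0], [0.04, 0, -0.0003, 0.0055, 0, 0, 0]]}}

```text
clock: 21.0
position: [0.5498, 0.054, 0.0486]
tcp_rot: [[-0.104, -0.001, 0.995], [-0.995, 0.0, -0.104], [-0.0, -1.0, -0.001]]
wrist_force: [-5.2, 1.3, 7.4]
grip_width: 0.0492
```

```bash
python3 st.py
```

```text
21.0 [0.54984446 0.05400003 0.04858641] f [-5.2  1.3  7.4] t [0.22 1.   0.05] 0.049227642307540856
cab xy [-71.39401094 -53.77514911] yaw err deg 0.022354916352312924 tool f [-0.7 -7.4 -5.3]
```

{"name": "arm_command", "arguments": {"moves": [[0.04, 0, 0, 0.0005, 0, 0, 0], [0.04, 0, 0, 0.001, 0, 0, 0], [0.04, 0, 0, 0.0015, 0, 0, 0], [0.04, 0, 0, 0.002, 0, 0, 0], [0.04, 0, 0, 0.0025, 0, 0, 0], [0.04, 0, 0, 0.003, 0, 0, 0], [0.04, 0, 0, 0.003, 0, 0, 0], [0.04, 0, 0, 0.003, 0, 0, 0]]}}

```text
clock: 22.0
position: [0.5501, 0.054, 0.0486]
tcp_rot: [[-0.103, -0.008, 0.995], [-0.995, 0.001, -0.103], [0.0, -1.0, -0.008]]
wrist_force: [-14.8, 0.1, 17.0]
grip_width: 0.0492
```

```bash
python3 st.py
```

```text
22.0 [0.55010018 0.05400995 0.04856603] f [-14.8   0.1  17. ] t [ 0.2   2.82 -0.09] 0.04916467838305964
cab xy [-71.14072274 -53.73863005] yaw err deg 0.04836314461195883 tool f [  1.5 -16.8 -14.8]
```

{"name": "arm_command", "arguments": {"moves": [[0.04, 0, -0.0005, -0.002, 0, 0, 0], [0.04, 0.001, -0.0005, -0.002, 0, 0, 0], [0.04, 0.002, -0.0005, -0.002, 0, 0, 0], [0.04, 0.003, -0.0005, -0.002, 0, 0, 0], [0.04, 0.004, -0.0005, -0.002, 0, 0, 0], [0.04, 0.0045, -0.0005, -0.002, 0, 0, 0], [0.04, 0.0045, -0.0005, -0.002, 0, 0, 0], [0.04, 0.0045, -0.0005, -0.002, 0, 0, 0]]}}

```text
clock: 23.0
position: [0.5495, 0.0515, 0.0486]
tcp_rot: [[-0.102, -0.003, 0.995], [-0.995, 0.003, -0.102], [-0.003, -1.0, -0.003]]
wrist_force: [-5.2, 8.1, 7.6]
grip_width: 0.0491
```

```bash
python3 st.py
```

```text
23.0 [0.54946983 0.05152072 0.04860157] f [-5.2  8.1  7.6] t [1.4  1.15 0.64] 0.04905096472131774
cab xy [-71.50812281 -56.2800142 ] yaw err deg 0.11319328341143951 tool f [-7.6 -7.5 -6. ]
```

{"name": "arm_command", "arguments": {"moves": [[0.04, 0, -0.0002, 0, 0, 0.1, 0], [0.04, 0, -0.0002, 0, 0, 0.2, 0], [0.04, 0, -0.0002, 0, 0, 0.3, 0], [0.04, 0, -0.0002, 0, 0, 0.4, 0], [0.04, 0, -0.0002, 0, 0, 0.5, 0], [0.04, 0, -0.0002, 0, 0, 0.5, 0], [0.04, 0, -0.0002, 0, 0, 0.5, 0], [0.04, 0, -0.0002, 0, 0, 0.5, 0]]}}

```text
clock: 24.0
position: [0.5496, 0.0508, 0.0486]
tcp_rot: [[-0.111, -0.003, 0.994], [-0.994, 0.002, -0.111], [-0.002, -1.0, -0.003]]
wrist_force: [-5.4, 6.1, 5.2]
grip_width: 0.0494
```

```bash
python3 st.py
```

```text
24.0 [0.54956583 0.05076889 0.04858322] f [-5.4  6.1  5.2] t [0.93 1.01 0.5 ] 0.049389968988776456
cab xy [-71.33425724 -57.01772971] yaw err deg -0.3976539346547779 tool f [-5.4 -5.2 -6.1]
```

{"name": "arm_command", "arguments": {"moves": [[0.04, 0, -0.0005, -0.0005, 0, 0, 0], [0.04, 0, -0.0008, -0.001, 0, 0, 0], [0.04, 0.0005, -0.0008, -0.001, 0, 0, 0], [0.04, 0.001, -0.0008, -0.001, 0, 0, 0], [0.04, 0.0015, -0.0008, -0.001, 0, 0, 0], [0.04, 0.0015, -0.0008, -0.001, 0, 0, 0], [0.04, 0.0015, -0.0008, -0.001, 0, 0, 0], [0.04, 0.0015, -0.0008, -0.001, 0, 0, 0]]}}

```text
clock: 25.0
position: [0.5493, 0.0487, 0.0494]
tcp_rot: [[-0.112, -0.0, 0.994], [-0.994, 0.001, -0.112], [-0.001, -1.0, -0.001]]
wrist_force: [-0.6, 5.5, -2.2]
grip_width: 0.0497
```

```bash
python3 st.py
```

```text
25.0 [0.54929838 0.04874877 0.0493515 ] f [-0.6  5.5 -2.2] t [1.15 0.31 0.43] 0.04968203227179911
cab xy [-71.38963808 -59.05472739] yaw err deg -0.45490419900192414 tool f [-5.4  2.2 -1.2]
```

{"name": "arm_command", "arguments": {"moves": [[0.04, 0, 0, 0, 0, 0.1, 0], [0.04, 0, 0, 0, 0, 0.2, 0], [0.04, 0, 0, 0, 0, 0.3, 0], [0.04, 0, 0, 0, 0, 0.4, 0], [0.04, 0, 0, 0, 0, 0.5, 0], [0.04, 0, 0, 0, 0, 0.5, 0], [0.04, 0, 0, 0, 0, 0.5, 0], [0.04, 0, 0, 0, 0, 0.5, 0]]}}

```text
clock: 26.0
position: [0.5494, 0.0491, 0.0494]
tcp_rot: [[-0.12, 0.0, 0.993], [-0.993, 0.002, -0.12], [-0.002, -1.0, -0.0]]
wrist_force: [-0.7, 7.4, -1.3]
grip_width: 0.0494
```

```bash
python3 st.py
```

```text
26.0 [0.54944926 0.04914471 0.04937978] f [-0.7  7.4 -1.3] t [1.37 0.22 0.77] 0.049354576834049556
cab xy [-71.28085849 -58.64521757] yaw err deg -0.9245707862778211 tool f [-7.3  1.3 -1.6]
```

{"name": "arm_command", "arguments": {"moves": [[0.04, 0, 0.0004, 0.0005, 0, 0, 0], [0.04, 0.0005, 0.0004, 0.001, 0, 0, 0], [0.04, 0.001, 0.0004, 0.0015, 0, 0, 0], [0.04, 0.001, 0.0004, 0.002, 0, 0, 0], [0.04, 0.001, 0.0004, 0.0025, 0, 0, 0], [0.04, 0.001, 0.0004, 0.003, 0, 0, 0], [0.04, 0.001, 0.0004, 0.003, 0, 0, 0], [0.04, 0.001, 0.0004, 0.003, 0, 0, 0]]}}

```text
clock: 27.0
position: [0.5497, 0.049, 0.0487]
tcp_rot: [[-0.12, -0.007, 0.993], [-0.993, 0.004, -0.12], [-0.003, -1.0, -0.007]]
wrist_force: [-8.5, 11.3, 5.8]
grip_width: 0.0497
```

```bash
python3 st.py
```

```text
27.0 [0.54967716 0.04898875 0.04868846] f [-8.5 11.3  5.8] t [1.96 1.73 0.73] 0.04972068391752228
cab xy [-71.03794448 -58.77656342] yaw err deg -0.8925981146887547 tool f [-10.2  -5.7  -9.9]
```

```bash
python3 - <<'E'
from plan import *
d=eyes.get_image("top")  # calib
img=cv2.cvtColor(cv2.imread("pics/top0.png"),cv2.COLOR_BGR2GRAY).astype(float)
img=cv2.GaussianBlur(img,(0,0),0.7)
def edge(a,b,z,n=25,h=4):
    A=proj(d,C(*a))[0];B=proj(d,C(*b))[0];t=(B-A)/np.linalg.norm(B-A);nn=np.array([-t[1],t[0]])
    pts=[]
    for k in np.linspace(.08,.92,n):
        c=A+(B-A)*k;o=np.arange(-h,h+.01,.1)
        xs=c[None]+o[:,None]*nn
        v=cv2.remap(img.astype(np.float32),xs[:,0].astype(np.float32)[None],xs[:,1].astype(np.float32)[None],cv2.INTER_CUBIC)[0]
        g=np.abs(np.gradient(v));i=g.argmax();w=slice(max(0,i-8),i+9)
        pts.append(tocab(unp(d,*(c+nn*(o[w]@g[w]/g[w].sum())),z/1e3)))
    pts=np.array(pts);m=np.argmax(np.abs(np.array(b)-a)[:2]);q=1-m
    for _ in range(3):
        p=np.polyfit(pts[:,m],pts[:,q],1);r=pts[:,q]-np.polyval(p,pts[:,m]);k=np.abs(r)<2*r.std()+.2;pts=pts[k]
    print(a,b,"slope deg",np.degrees(p[0])*(1 if m==0 else -1),"offset at mid",np.polyval(p,(a[m]+b[m])/2)-a[q],"rms",r.std(),len(pts))
edge((240,-140,125),(240,140,125),125)
edge((-130,-140,20),(-130,140,20),20)
edge((120,-140,125),(240,-140,125),125)
edge((120,140,125),(240,140,125),125)
edge((-130,-140,20),(-20,-140,20),20)
edge((-130,140,20),(-20,140,20),20)
edge((0,-130,119),(0,130,119),119)
E
```

```text
(240, -140, 125) (240, 140, 125) slope deg -0.2550280855216859 offset at mid -2.1826973060062187 rms 0.6866544391678778 25
(-130, -140, 20) (-130, 140, 20) slope deg 0.015901458941615446 offset at mid 1.2257512180037793 rms 0.47578035366114424 24
(120, -140, 125) (240, -140, 125) slope deg -3.071746060732864 offset at mid 3.1123491617026673 rms 1.6958259344141016 25
(120, 140, 125) (240, 140, 125) slope deg -0.31272406537021213 offset at mid -0.016262480535601753 rms 1.130025003185007 25
(-130, -140, 20) (-20, -140, 20) slope deg -0.699316927290255 offset at mid 1.681933699583908 rms 0.5090675456855985 24
(-130, 140, 20) (-20, 140, 20) slope deg -0.14133277446349313 offset at mid 0.21597708818467254 rms 0.449196787162838 23
(0, -130, 119) (0, 130, 119) slope deg -0.04430415378783049 offset at mid 9.535130513221898 rms 0.35670847455445104 23
```

{"name": "arm_command", "arguments": {"moves": [[0.04, 0, 0, 0, 0, 0.1, 0], [0.04, 0, 0, 0, 0, 0.2, 0], [0.04, 0, 0, 0, 0, 0.3, 0], [0.04, 0, 0, 0, 0, 0.4, 0], [0.04, 0, 0, 0, 0, 0.4, 0], [0.04, 0, 0, 0, 0, 0.4, 0], [0.04, 0, 0, 0, 0, 0.4, 0], [0.04, 0, 0, 0, 0, 0.4, 0]], "grip_force": 45}}

```text
clock: 28.05
position: [0.5497, 0.049, 0.0487]
tcp_rot: [[-0.125, -0.007, 0.992], [-0.992, 0.004, -0.125], [-0.003, -1.0, -0.007]]
wrist_force: [-7.9, 10.5, 5.4]
grip_width: 0.0495
```

```bash
python3 st.py;python3 - <<'E'
from plan import *
d=grab("top");crop(d,225,50,150,160,3.7,"pics/j1.png")
d=grab("scene","pics/j2f.png");crop(d,240,190,130,110,5.5,"pics/j2.png")
E
```

```text
28.05 [0.54966642 0.04900686 0.04865603] f [-7.9 10.5  5.4] t [1.96 1.75 1.1 ] 0.04947089457444492
cab xy [-71.05050949 -58.7596728 ] yaw err deg -1.2204303904932967 tool f [-9.4 -5.3 -9.1]
```

View pics/j2.png

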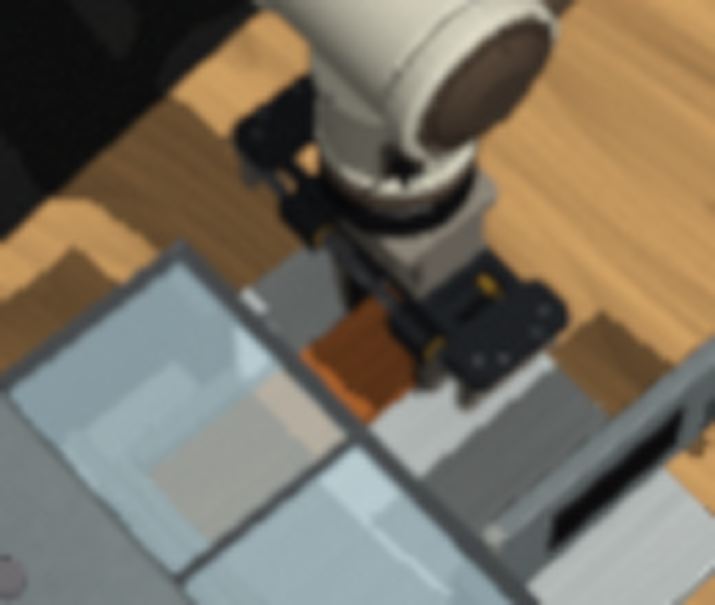

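View pics/j1.png

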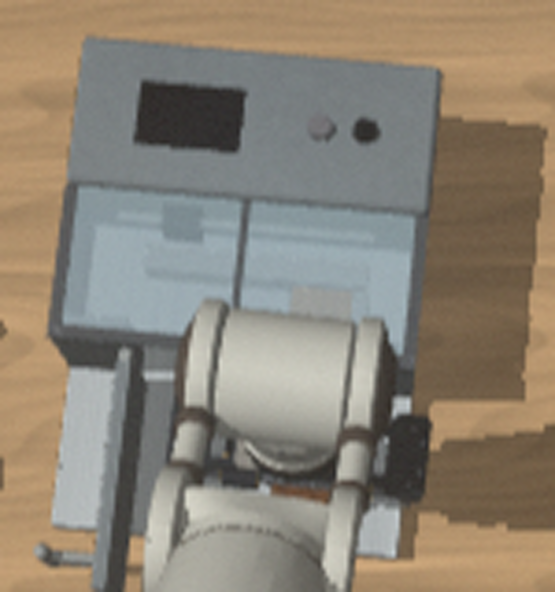

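```bash
python3 - <<'E'
from plan import *
for n,o,S,f in(("top",(285,110),12,"k1"),("scene",(255,225),9,"k2")):
    d=grab(n);o=np.array(o)
    w,h=(50,48) if n=="top" else (75,60)
    im=cv2.resize(d["img"][o[1]:o[1]+h,o[0]:o[0]+w,::-1],None,fx=S,fy=S,interpolation=cv2.INTER_CUBIC)
    def L(P,col):
        q=((proj(d,np.array([C(*p) for p in P]))-o+.5)*S-.5).astype(np.int32);cv2.polylines(im,[q.reshape(-1,1,2)],False,col,1)
    L([(80,-95,50),(80,85,50)],(0,0,255));L([(8,-85,50),(78,-85,50)],(0,0,255))
    L([(-10,-85,38),(80,-85,38),(80,-35,38),(-10,-35,38)],(0,255,0))
    im=np.clip(im.astype(float)*1.2,0,255);cv2.imwrite(f"pics/{f}.png",im)
E
```

```text
[ WARN:0@1.827] global loadsave.cpp:1063 imwrite_ Unsupported depth image for selected encoder is fallbacked to CV_8U.
```

View pics/k1.png

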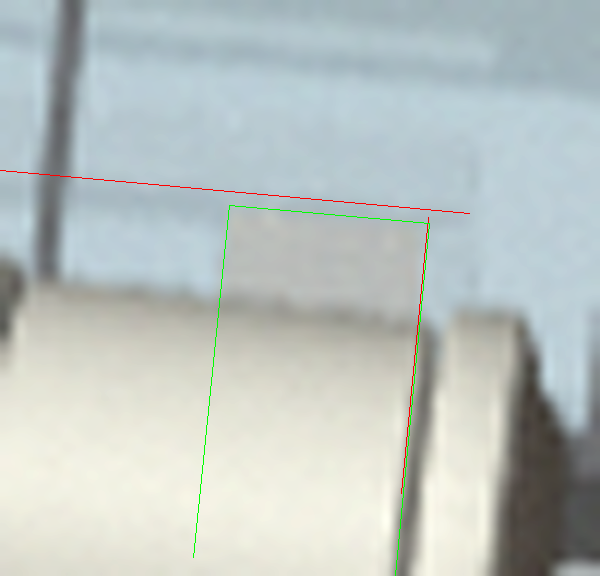

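View pics/k2.png

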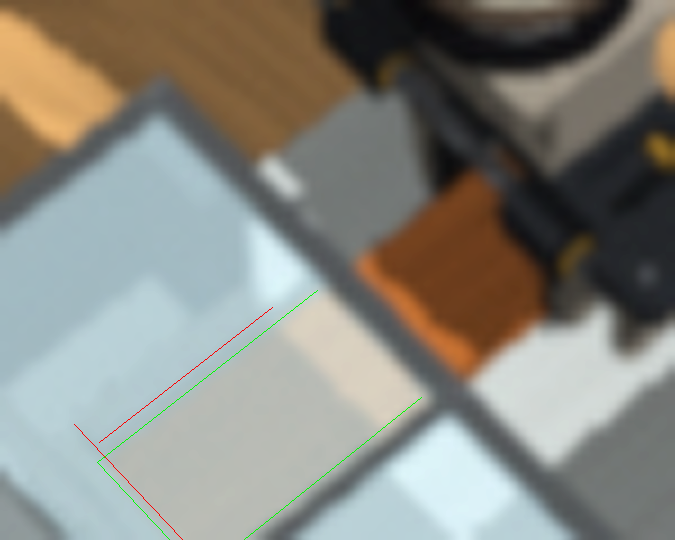

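Both views show the blank lying on the predicted home outline (green). In "top" its inner end runs from about (304,127) to (320,128). I firm up the push and the grip.

{"name": "arm_command", "arguments": {"moves": [[0.04, 0, 0, 0, 0, 0, 0], [0.04, 0, 0, 0, 0, 0, 0], [0.04, 0.0004, 0, 0.0005, 0, 0, 0], [0.04, 0.0008, 0, 0.001, 0, 0.1, 0], [0.04, 0.0008, 0, 0.0015, 0, 0.1, 0], [0.04, 0.0008, 0, 0.0015, 0, 0.1, 0], [0.04, 0.0008, 0, 0.0015, 0, 0.1, 0], [0.04, 0.0008, 0, 0.0015, 0, 0.1, 0]], "grip_force": 60}}

```text
clock: 29.25
position: [0.5498, 0.049, 0.0487]
tcp_rot: [[-0.127, -0.01, 0.992], [-0.992, 0.005, -0.127], [-0.004, -1.0, -0.01]]
wrist_force: [-14.2, 15.2, 12.1]
grip_width: 0.0491
```

```bash
python3 st.py
```

```text
29.25 [0.54976603 0.04899442 0.04866412] f [-14.2  15.2  12.1] t [2.4  2.47 1.23] 0.0491059175880022
cab xy [-70.95014629 -58.76166261] yaw err deg -1.2928349302562854 tool f [-13.3 -11.9 -16.2]
```

{"name": "arm_command", "arguments": {"moves": [[0.04, 0, 0, 0, 0.1, 0.05, 0], [0.04, 0, 0, 0, 0.2, 0.1, 0], [0.04, 0, 0, 0, 0.3, 0.15, 0], [0.04, 0, 0, 0, 0.4, 0.2, 0], [0.04, 0, 0, 0, 0.5, 0.25, 0], [0.04, 0, 0, 0, 0.5, 0.25, 0], [0.04, 0, 0, 0, 0.5, 0.25, 0], [0.04, 0, 0, 0, 0.5, 0.25, 0]]}}

```text
clock: 30.25
position: [0.5496, 0.049, 0.0486]
tcp_rot: [[-0.13, -0.002, 0.991], [-0.991, 0.004, -0.13], [-0.003, -1.0, -0.002]]
wrist_force: [-13.3, 15.4, 11.3]
grip_width: 0.0494
```

```bash
python3 st.py; python3 - <<'E'
from plan import *
grab("top","pics/l1.png")
E
```

```text
30.25 [0.54960675 0.04899036 0.04861941] f [-13.3  15.4  11.3] t [2.48 2.57 1.57] 0.049356822597473746
cab xy [-71.10813963 -58.78230716] yaw err deg -1.4962034123537056 tool f [-13.6 -11.2 -15.2]
```

View pics/l1.png

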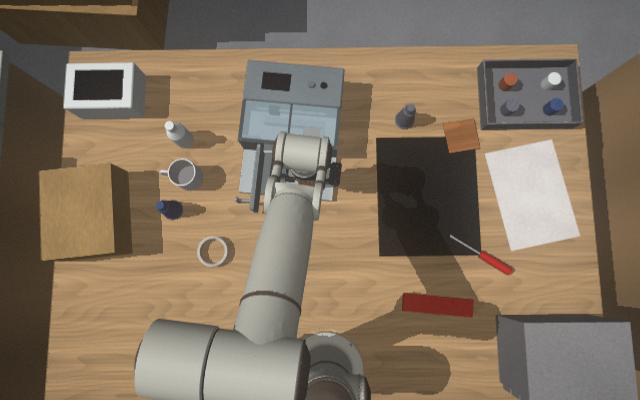

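{"name": "arm_command", "arguments": {"moves": [[0.04, 0, 0, 0, 0, 0, 0], [0.04, 0, 0, 0, 0, 0, 0], [0.04, 0, 0, 0, 0, 0, 0], [0.04, 0, 0, 0, 0, 0, 0], [0.04, 0, 0, 0, 0, 0, 0], [0.04, 0, 0, 0, 0, 0, 0], [0.04, 0, 0, 0, 0, 0, 0], [0.04, 0, 0, 0, 0, 0, 0]]}}

```text
clock: 31.3
position: [0.5496, 0.049, 0.0486]
tcp_rot: [[-0.13, -0.002, 0.991], [-0.991, 0.004, -0.13], [-0.003, -1.0, -0.002]]
wrist_force: [-13.4, 14.5, 11.6]
grip_width: 0.0494
```

```bash
python3 st.py; python3 -c "
from workcell import workorder
print(workorder.sign_off())"
```

```text
31.3 [0.54960138 0.04899925 0.04862102] f [-13.4  14.5  11.6] t [2.52 2.61 1.54] 0.04938414823911114
cab xy [-71.11440246 -58.77402788] yaw err deg -1.4942641802942451 tool f [-12.6 -11.5 -15.1]
the job is handed in; nothing more can be done
None
```

I opened the door by its bar to about 1.57 rad. Then I laid the brown blank on the bed, slid it through the doorway into the corner, and handed in at 31.3 s while still gripping and pressing it.

**Last checks:**
- **Push and grip:** over a 1 s hold the push stayed steady at about 15 N into the back stop, 13 N into the side stop and 12 N down on the bed. The grip was set to 60 N, with the fingers at 49.4 mm.
- **Position:** the pictures taken just before the final firming-up showed the blank's inner end on the predicted home outline. The tool hardly moved after that.
- **Surroundings:** the last top picture showed the door open and the other things where they began.

**Disagreements:**
- The side stop met the blank about 1 mm from where I had estimated, which the edge fits explain.
- The gripper's yaw ended about 1.5° off my cabinet estimate, while the edge fits account for only about 0.2°. I read the rest as twist in the grip.
- I judged flush contact along the side stop from the twist and force readings (centre of contact within the stop's length), because the arm hid that edge from the top camera.

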